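# Centre the nursing bottle on the warmer and start it

### The job

The little nursing bottle stands off-centre on the round heating plate of the bottle warmer. Without gripping or lifting it, push it with light taps of the fingertips until it stands upright and free in the middle of the plate, inside the dark ring; do not tip it over or shove it hard. Then press the warmer's round button all the way down and let it come back up, leaving everything else where it is.

Things in the scene. Friction and masses are not known exactly. Their poses are not given: they have to be found in the camera images.
- bottle: The bottle to centre: loose small white nursing bottle, about 80 g, 67 mm tall, round about z. Origin: centre of its underside. Foot 28 mm across; straight body 38 mm across from 9 to 40 mm up; above it a collar and teat. Wobbly: pushed with the fingertips 8 to 12 mm above the plate it slides upright and stops with the push; pushed in its upper half it topples. Over 10 N is too hard.
- plate_top (a point): Centre of the upper face of the warmer's fixed round steel plate, where the middle of the bottle's foot belongs. Plate: 72 mm across, its face 70 mm above the table and 26 mm above the grey step (104 mm across) round it. A dark flush ring, 41 mm inside and 50 mm outside, surrounds its centre; centred, it shows evenly round the bottle. The bottle starts 15 to 19 mm off, any direction.
- warmer: The bottle warmer, fixed to the table: cream box 130 mm (its x) by 250 mm (its y), top face 42 mm above the table. Origin on the table under the centre of the heating plate; x and y axes level; the box reaches from -145 to +105 mm along its y.
- button_top (a point): Centre of the upper face of the warmer's round grey push button, 28 mm across, on the warmer's top face, 105 mm from the plate's axis towards the warmer's -y and 10 mm towards its -x. Pressed straight down.
- button (a joint): Button travel: 0 up, 0.006 m fully pressed (about 4 N); springs back up when let go.
- spare_bottle: Bystander: an identical loose bottle standing on the table beside the warmer, on its +y side. Origin: centre of its underside.
- collar: Bystander: loose grey screw collar, ring 31 mm across, 10 mm high, lying on the warmer's top face on the plate's +y side. Origin: centre of its underside.
- food_bowl: Bystander: white ceramic bowl, 110 mm across, 40 mm high, on the table to the left.
- formula_tin: Bystander: steel tin 90 mm across, 110 mm high, on the table far left.
- water_bowl: Bystander: steel bowl 100 mm across, 36 mm high, on the table to the right.
- brush: Bystander: hand brush lying on the table near right.
- pill_jar: Bystander: jar 44 mm across, 70 mm high, on the table far right.
Things that resemble listed ones, but are neither listed nor needed, are in the scene too. What is shaped like the bottle but red is not meant.

How it is judged:
By the outcome, as a careful person would: the job done as asked, in the order asked, and still so for the second after the job is handed in, with the robot touching nothing.
It also fails if it takes over 45 s, if anything falls off the work surface, if the arm or the gripper's body presses on something with over 40 N, if the wrist force passes 120 N, or if a joint passes its speed limit or range.

### The arm

A 6-joint arm with a two-finger parallel gripper is mounted at the origin on the work surface. World frame = base frame: x ahead of the robot, y to its left, z up, the work surface at z = 0. Lengths are in m, angles in rad, forces in N, time in s.
With the tool pointing down it reaches from about 0.15 to 0.775 m from the base axis. Payload 6.1 kg.
Tool frame: the origin (TCP) lies midway between the tips of the shut fingers; the grasp point (between the pads) lies 19 mm behind it; x points along the fingers, y is the direction in which the jaws open and shut, and the axes are right-handed (so a half turn about x gives the same grasp; the last joint's range is limited). The gripper opens to 85 mm and grips with 20 to 120 N. Pads are 22 mm wide; open, the fingers measure 114 mm over their backs; the gripper's body (76 mm by 85 mm) begins 54 mm behind the grasp point. The pads swing forward as they close: fully open they stand 13 mm farther back than shut.
Start: joints at [-1.227, 0.126, -0.04, 1.405, 0, 1.571], TCP at [0.177, -0.494, 0.231] pointing down, gripper open.
Joint ranges: [-2.72, 2.72], [-0.95, 1.95], [-1.27, 1.35], [-1.78, 2.02], [-1.46, 1.47], [-3.14, 3.14]. Speed limits (rad/s): [2.39, 2.39, 3.01, 3.14, 3.14, 3.14].

### API

Orientations are given as a unit quaternion [w, x, y, z].
In Python, from cell import * gives the robot as it stands. The module is installed in compiled form; this text tells all that it offers.
- The arm moves only by the tool drive_tool, never from a script. Its argument "motion" is one flat list of numbers, 7 for each row, row after row: the shift along the tool's x, y, z normalised to -1 to 1, where 1 is 50 cm, then the turn, a rotation vector about the tool's x, y, z normalised to -1 to 1, where 1 is 360 degrees, then the closure, from 0 (fully open) to 1 (shut). In form: [x, y, z, wx, wy, wz, gripper, x, y, z, wx, wy, wz, gripper, ...]. A call has 1 to 12 rows; each row shifts and turns the commanded pose from where the row before left it, along the tool's axes as they then stand; what a row does not reach is not made up. A row lasts 1/12 s, in which the tool goes at most 41.7 mm and 7.16 degrees, less where a joint would pass 70% of its speed; a pose out of reach is approached as far as the arm can. A call with a number of a shift or a turn outside -1 to 1 is refused whole. A call with a gripper value outside its range is refused whole. The fingers move at their own pace and stop on an object; "newtons" is the grip in N (left out, the last holds). Time passes only in rows, so rows that do not move let the fingers close. It gives the time, the measured TCP pose, the force and the opening at its end, in the units of the state.
- read_state(): the state, without advancing time (a new reading comes with each control period).
- get_image(name): name is "side" or "top" or "wrist"; returns a dict with "img" (420x560x3 uint8, red, green, blue), "fx", "fy", "cx", "cy" (pixels), "cam_to_world" (4x4, takes a point from camera to world coordinates); the wrist camera has in their place "tool_from_camera" (4x4, takes a point from camera to tool coordinates, whose origin is the TCP and whose axes are the tool frame's). Camera axes: x right, y down, z forward; pixel columns grow to the right and rows downward; lengths in m; the calibration is good to about 2 mm. A picture is of the moment at which its call begins: read the wrist's pose just before it. There is no depth.
- finish_job(): hands the job in, once; it reports no verdict.
The state is a dict: "time": time; "qpos": joint angles; "joint_vel": joint speeds; "effort": joint torques, N m; "ee_pos": TCP position; "tool_rot": TCP orientation; "ft_force": force on the tool from outside, world axes, zero at the start; "torque": the same for the moment, N m; "finger_gap": finger opening in m.
Only numpy, scipy, OpenCV 4.12 (cv2) and the standard library are available. Lean on these libraries where they do the work, as an engineer would, in place of code of your own. Each camera call takes 0.05 s, during which the arm holds its last target.

## Working session

There is one attempt and no reset: what is moved stays moved. The work goes in short steps, Python scripts to look and compute and a tool call to move; the robot and the scene stay as the last step left them, time stands still between calls to the robot, and variables do not carry over. Pictures are saved under pics/ and viewed, and the job is handed in when it is done.

Besides the shell and the picture viewer there is one more tool, called after "Emit:" as a command line: name --argument value ..., lists and objects as JSON in quotes. drive_tool: Moves the arm, as the interface text tells. Scaled input: -1 to 1 covers 50 cm each way for a shift and 360 degrees each way for a turn. Its arguments: {"type":"object","properties":{"motion":{"type":"array"},"newtons":{"type":"number"}},"required":["motion"]}

```bash
mkdir -p pics; cat > h.py <<'E'
from cell import *
import numpy as np, cv2
def snap(n,f):
    d=get_image(n); cv2.imwrite('pics/'+f+'.png',d['img'][:,:,::-1]); np.savez('pics/'+f+'.npz',**d); return d
E
python3 - <<'E'
from h import *
s=read_state()
for k,v in s.items(): print(k,np.round(v,3))
for n in ['top','side','wrist']:
    d=snap(n,n+'0'); print(n,d['fx'],d['cx'],d['cy'],np.round(d.get('cam_to_world',d.get('tool_from_camera')),3))
E
```

```text
time 0.0
qpos [-1.227  0.126 -0.041  1.405  0.     1.571]
joint_vel [-0.     0.001  0.001  0.    -0.     0.   ]
effort [-0.0000e+00 -4.3591e+01  3.5293e+01  1.7000e-02 -0.0000e+00  0.0000e+00]
ee_pos [ 0.177 -0.494  0.231]
tool_rot [-0.12  -0.697 -0.121  0.697]
ft_force [-0.589 -0.433  0.638]
torque [-0.026 -0.001  0.009]
finger_gap 0.085
top 404.6133387737919 279.2486093508346 210.98429813493027 [[ 0.004 -0.987  0.162  0.29 ]
 [-1.    -0.008 -0.021  0.007]
 [ 0.022 -0.162 -0.987  1.287]
 [ 0.     0.     0.     1.   ]]
side 497.53592134578 275.85480411645665 212.43862959668922 [[-0.739 -0.412  0.533 -0.152]
 [-0.673  0.46  -0.579  0.724]
 [-0.006 -0.787 -0.617  0.848]
 [ 0.     0.     0.     1.   ]]
wrist 337.7001435002854 278.05915182025393 211.5631001939658 [[ 0.001 -0.274  0.962 -0.142]
 [ 1.     0.    -0.001 -0.   ]
 [-0.     0.962  0.274 -0.07 ]
 [ 0.     0.     0.     1.   ]]
```

View pics/top0.png

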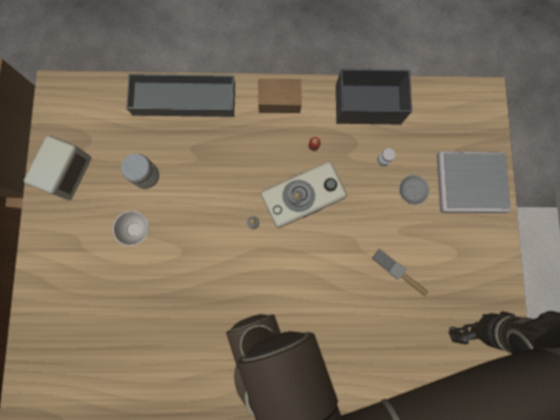

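View pics/side0.png

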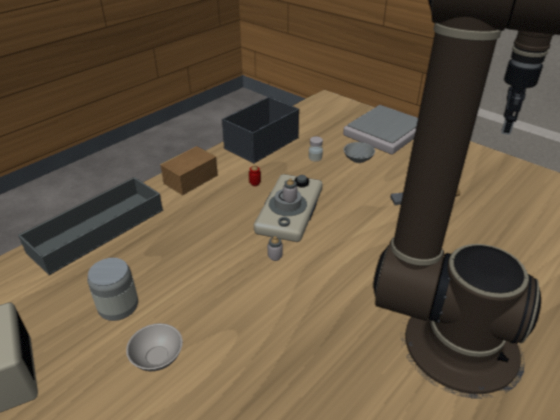

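View pics/wrist0.png

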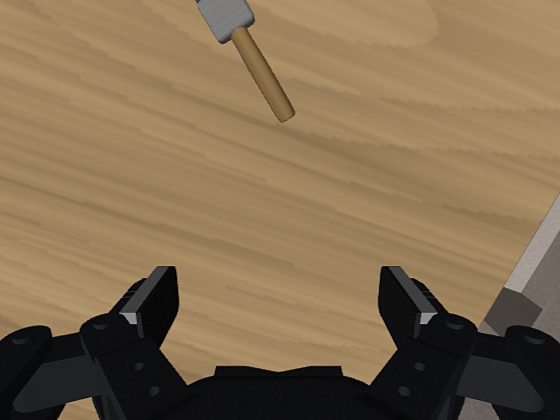

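The top view shows the warmer around (304,195): plate about (298,195), dark button about (330,184) and collar about (277,210). The spare bottle is at about (253,222), and the red decoy at (314,143). Next I'll measure the rough positions.

```bash
cat >> h.py <<'E'
from scipy.spatial.transform import Rotation as R
def toolT(s):
    q=s['tool_rot']; T=np.eye(4); T[:3,:3]=R.from_quat([q[1],q[2],q[3],q[0]]).as_matrix(); T[:3,3]=s['ee_pos']; return T
def ray(d,uv,z,s=None):
    M=d['cam_to_world'] if 'cam_to_world' in d else toolT(s)@d['tool_from_camera']
    uv=np.atleast_2d(uv).astype(float)
    r=np.c_[(uv[:,0]-d['cx'])/d['fx'],(uv[:,1]-d['cy'])/d['fy'],np.ones(len(uv))]@M[:3,:3].T
    o=M[:3,3]; return o+r*((z-o[2])/r[:,2])[:,None]
def proj(d,P,s=None):
    M=d['cam_to_world'] if 'cam_to_world' in d else toolT(s)@d['tool_from_camera']
    p=(np.atleast_2d(P)-M[:3,3])@M[:3,:3]
    return np.c_[d['fx']*p[:,0]/p[:,2]+d['cx'],d['fy']*p[:,1]/p[:,2]+d['cy']]
E
python3 - <<'E'
from h import *
d=dict(np.load('pics/top0.npz'))
im=d['img'];c=im[150:240,235:360,::-1];cv2.imwrite('pics/top0c.png',cv2.resize(c,None,fx=6,fy=6,interpolation=cv2.INTER_CUBIC))
print('plate',ray(d,(298,195),.05),'btn',ray(d,(330.5,184.5),.05),'collar',ray(d,(277,210),.05))
print(np.round(toolT(read_state())[:3,:3],3))
E
```

```text
plate [[ 0.544587   -0.07835134  0.05      ]] btn [[ 0.57914622 -0.18068859  0.05      ]] collar [[ 0.49657707 -0.01302492  0.05      ]]
[[-0.     0.337 -0.941]
 [ 0.001 -0.941 -0.337]
 [-1.    -0.001  0.   ]]
```

View pics/top0c.png

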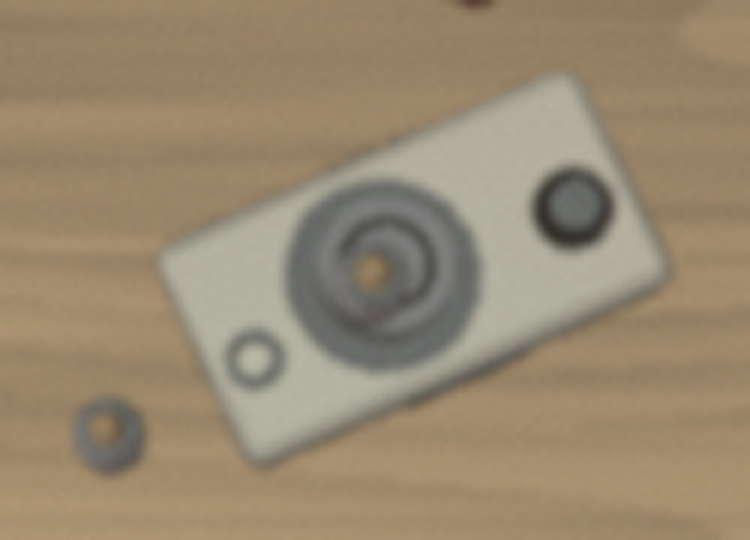

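Rough positions agree with the listed sizes: plate at about (0.545,-0.078) and button about 0.108 m away. I'll shut the gripper and move the wrist camera above the plate.

Emit:
drive_tool --motion '[0,-0.034,-0.062,0,0,0,1,0,-0.034,-0.062,0,0,0,1,0,-0.034,-0.062,0,0,0,1,0,-0.034,-0.062,0,0,0,1,0,-0.034,-0.062,0,0,0,1,0,-0.034,-0.062,0,0,0,1,0,-0.034,-0.062,0,0,0,1,0,-0.034,-0.062,0,0,0,1]'

```text
time: 0.82
ee_pos: [0.3653, -0.2811, 0.2312]
tool_rot: [-0.121, -0.697, -0.121, 0.697]
ft_force: [-0.2, 0.2, 0.6]
finger_gap: 0.0
```

Emit:
drive_tool --motion '[0,-0.034,-0.062,0,0,0,1,0,-0.034,-0.062,0,0,0,1,0,-0.034,-0.062,0,0,0,1,0,-0.034,-0.062,0,0,0,1,0,-0.034,-0.062,0,0,0,1,0,-0.034,-0.062,0,0,0,1,0,-0.034,-0.062,0,0,0,1,0,-0.034,-0.062,0,0,0,1,0,0,0,0,0,0,1,0,0,0,0,0,0,1]'

```text
time: 1.65
ee_pos: [0.5529, -0.0695, 0.2303]
tool_rot: [-0.122, -0.696, -0.122, 0.697]
ft_force: [-0.6, -0.4, -0.1]
finger_gap: -0.0001
```

```bash
python3 - <<'E'
from h import *
s=read_state(); print(s['time'],np.round(s['qpos'],3),np.round(s['ee_pos'],4),s['finger_gap']); print(np.round(toolT(s)[:3,:3],3))
import pickle; d=snap('wrist','w1'); pickle.dump(s,open('pics/w1.pkl','wb'))
E
```

```text
1.65 [-0.125  0.189  0.033  1.416 -0.     2.67 ] [ 0.5529 -0.0695  0.2303] -0.000124354424403849
[[-0.002  0.34  -0.94 ]
 [ 0.    -0.94  -0.34 ]
 [-1.    -0.001  0.002]]
```

View pics/w1.png

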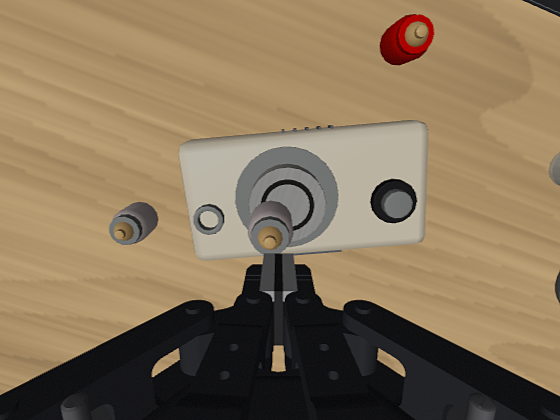

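The wrist view shows the plate at about (287,203), the bottle in front of it with its teat at about (269,236), the button at (397,204) and the collar at (209,219). I'll zoom in and fit circles.

```bash
python3 - <<'E'
from h import *
import pickle
d=dict(np.load('pics/w1.npz')); s=pickle.load(open('pics/w1.pkl','rb'))
c=d['img'][140:270,170:440,::-1]; c=cv2.resize(c,None,fx=2.9,fy=2.9,interpolation=cv2.INTER_CUBIC); cv2.imwrite('pics/w1c.png',c)
im=d['img'].astype(int)
for v in (185,200,215): print(v,[(u,tuple(im[v,u])) for u in range(228,345,6)])
E
```

```text
185 [(228, (np.int64(187), np.int64(181), np.int64(167))), (234, (np.int64(187), np.int64(182), np.int64(166))), (240, (np.int64(114), np.int64(117), np.int64(116))), (246, (np.int64(113), np.int64(116), np.int64(115))), (252, (np.int64(115), np.int64(118), np.int64(117))), (258, (np.int64(135), np.int64(135), np.int64(134))), (264, (np.int64(136), np.int64(136), np.int64(135))), (270, (np.int64(69), np.int64(67), np.int64(67))), (276, (np.int64(18), np.int64(18), np.int64(19))), (282, (np.int64(152), np.int64(152), np.int64(150))), (288, (np.int64(145), np.int64(144), np.int64(143))), (294, (np.int64(95), np.int64(94), np.int64(93))), (300, (np.int64(24), np.int64(22), np.int64(23))), (306, (np.int64(149), np.int64(148), np.int64(147))), (312, (np.int64(136), np.int64(135), np.int64(134))), (318, (np.int64(141), np.int64(140), np.int64(138))), (324, (np.int64(112), np.int64(115), np.int64(113))), (330, (np.int64(113), np.int64(116), np.int64(114))), (336, (np.int64(130), np.int64(129), np.int64(123))), (342, (np.int64(187), np.int64(179), np.int64(161)))]
200 [(228, (np.int64(187), 
[... 1430 characters left out ...]
))), (270, (np.int64(147), np.int64(136), np.int64(136))), (276, (np.int64(119), np.int64(111), np.int64(110))), (282, (np.int64(92), np.int64(85), np.int64(84))), (288, (np.int64(71), np.int64(65), np.int64(64))), (294, (np.int64(135), np.int64(135), np.int64(133))), (300, (np.int64(138), np.int64(137), np.int64(136))), (306, (np.int64(124), np.int64(123), np.int64(122))), (312, (np.int64(111), np.int64(111), np.int64(109))), (318, (np.int64(135), np.int64(134), np.int64(132))), (324, (np.int64(115), np.int64(117), np.int64(114))), (330, (np.int64(113), np.int64(116), np.int64(114))), (336, (np.int64(190), np.int64(181), np.int64(164))), (342, (np.int64(187), np.int64(178), np.int64(161)))]
```

View pics/w1c.png

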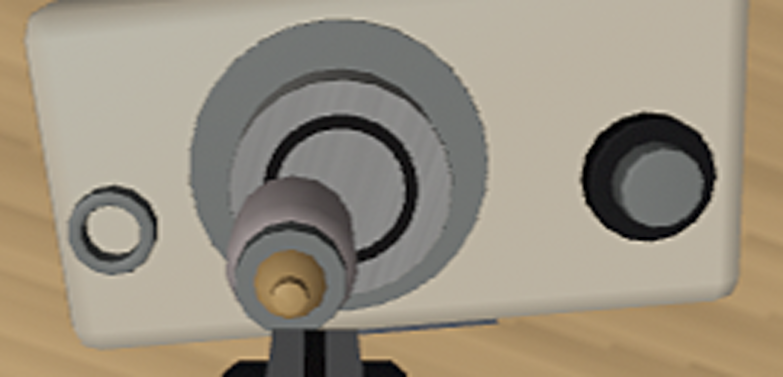

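```bash
cat >> h.py <<'E'
def circ(P):
    from scipy.optimize import least_squares
    f=lambda p:np.hypot(P[:,0]-p[0],P[:,1]-p[1])-p[2]
    r=least_squares(f,[*P[:,:2].mean(0),.02],loss='soft_l1',f_scale=.0005); return r.x,np.std(f(r.x))
E
python3 - <<'E'
from h import *
import pickle
d=dict(np.load('pics/w1.npz')); s=pickle.load(open('pics/w1.pkl','rb'))
im=d['img'].astype(int).max(2)
m=np.zeros_like(im,bool); m[170:240,255:320]=im[170:240,255:320]<45
v,u=np.nonzero(m)
P=ray(d,np.c_[u,v],.07,s); x,e=circ(P); print('ring',len(u),x,e)
k=np.abs(np.hypot(P[:,0]-x[0],P[:,1]-x[1])-.02275)<.004; x,e=circ(P[k]);print('ring',k.sum(),x,e)
# step outer edge z=.044 : grey -> cream
hsv=d['img'].astype(int); g=((hsv[:,:,0]-hsv[:,:,2])<4)&(im<125)&(im>100)
pts=[]
c=proj(d,[x[0],x[1],.044],s)[0]
for a in np.linspace(0,2*np.pi,180):
    for r in np.arange(75,35,-.5):
        uu,vv=c+r*np.array([np.cos(a),np.sin(a)]); 
        if vv>225: break
        if g[int(round(vv)),int(round(uu))]: pts.append((uu,vv));break
Q=ray(d,pts,.044,s); print('step',len(pts),circ(Q))
print('tip',ray(d,(270,238),.137,s))
# button top: grey; assume z ~ .05
mb=np.zeros_like(g); mb[180:230,370:425]=im[180:230,370:425]>60; 
n,l,st,ce=cv2.connectedComponentsWithStats((mb&(abs(hsv[:,:,0]-hsv[:,:,2])<10)).astype(np.uint8)); 
for i in range(1,n):
    if st[i,4]>200: print(st[i],ce[i]); [print(z,ray(d,ce[i],z,s), np.sqrt(st[i,4]/np.pi)) for z in(.05,.055,.06)]
E
```

```text
ring 435 [ 0.54589507 -0.08021574  0.0223664 ] 0.0023325220407493102
ring 406 [ 0.54528204 -0.08001123  0.02269054] 0.0011531223856333834
step 111 (array([ 0.5452946, -0.0797101,  0.0509427]), np.float64(0.005547740295209618))
tip [[ 0.5338228  -0.06913628  0.137     ]]
[382 190  31  28 673] [396.59881129 203.6077266 ]
0.05 [[ 0.57904302 -0.18328457  0.05      ]] 14.63634358033765
0.055 [[ 0.57965844 -0.18114585  0.055     ]] 14.63634358033765
0.06 [[ 0.58027386 -0.17900713  0.06      ]] 14.63634358033765
```

The ring fits at (0.5453,-0.0799), and the step edge fit agrees. The teat tip puts the bottle at (0.5338,-0.0691), which is 15.8 mm off and within the given 15 to 19 mm. The push heading is about -43°. I'll turn the tool so its -z side faces that way, going -297° about tool x to stay within the last joint's range.

Emit:
drive_tool --motion '[0,0,0,-0.0197,0,0,1,0,0,0,-0.0197,0,0,1,0,0,0,-0.0197,0,0,1,0,0,0,-0.0197,0,0,1,0,0,0,-0.0197,0,0,1,0,0,0,-0.0197,0,0,1,0,0,0,-0.0197,0,0,1,0,0,0,-0.0197,0,0,1,0,0,0,-0.0197,0,0,1,0,0,0,-0.0197,0,0,1,0,0,0,-0.0197,0,0,1]'

```text
time: 2.62
ee_pos: [0.5513, -0.0723, 0.2316]
tool_rot: [0.533, 0.464, 0.533, -0.464]
ft_force: [0.3, 0.1, -0.6]
finger_gap: 0.0
```

Emit:
drive_tool --motion '[0,0,0,-0.0197,0,0,1,0,0,0,-0.0197,0,0,1,0,0,0,-0.0197,0,0,1,0,0,0,-0.0197,0,0,1,0,0,0,-0.0197,0,0,1,0,0,0,-0.0197,0,0,1,0,0,0,-0.0197,0,0,1,0,0,0,-0.0197,0,0,1,0,0,0,-0.0197,0,0,1,0,0,0,-0.0197,0,0,1,0,0,0,-0.0197,0,0,1]'

```text
time: 3.53
ee_pos: [0.5513, -0.0723, 0.2315]
tool_rot: [0.707, 0.025, 0.707, -0.025]
ft_force: [0.3, 0.4, 0.5]
finger_gap: 0.0001
```

Emit:
drive_tool --motion '[0,0,0,-0.0197,0,0,1,0,0,0,-0.0197,0,0,1,0,0,0,-0.0197,0,0,1,0,0,0,-0.0197,0,0,1,0,0,0,-0.0197,0,0,1,0,0,0,-0.0197,0,0,1,0,0,0,-0.0197,0,0,1,0,0,0,-0.0197,0,0,1,0,0,0,-0.0197,0,0,1,0,0,0,-0.0197,0,0,1,0,0,0,-0.0197,0,0,1]'

```text
time: 4.45
ee_pos: [0.5513, -0.0723, 0.2316]
tool_rot: [0.565, -0.425, 0.565, 0.425]
ft_force: [0.4, 0.9, -0.8]
finger_gap: -0.0001
```

Emit:
drive_tool --motion '[0,0,0,-0.0197,0,0,1,0,0,0,-0.0197,0,0,1,0,0,0,-0.0197,0,0,1,0,0,0,-0.0197,0,0,1,0,0,0,-0.0197,0,0,1,0,0,0,-0.0197,0,0,1,0,0,0,-0.0197,0,0,1,0,0,0,-0.0197,0,0,1,0,0,0,-0.0197,0,0,1,0,0,0,0,0,0,1]'

```text
time: 5.28
ee_pos: [0.5514, -0.0722, 0.2316]
tool_rot: [-0.256, 0.659, -0.256, -0.659]
ft_force: [0.1, 0.0, 0.1]
finger_gap: 0.0001
```

```bash
python3 - <<'E'
from h import *
s=read_state(); print(s['time'],np.round(s['qpos'],3),np.round(s['ee_pos'],4),s['finger_gap']); T=toolT(s)[:3,:3];print(np.round(T,3))
C=np.array([.5453,-.0799]);B=np.array([.5338,-.0691]);u=(C-B)/np.linalg.norm(C-B);print(np.degrees(np.arctan2(u[1],u[0])),np.degrees(np.arctan2(-T[1,2],-T[0,2])))
p=B-u*.055; t=np.r_[p,.2]-s['ee_pos']; print(p,t@T)
import pickle; d=snap('wrist','w2'); pickle.dump(s,open('pics/w2.pkl','wb'))
E
```

```text
5.2833 [-0.13   0.185  0.031  1.417 -0.    -2.532] [ 0.5514 -0.0722  0.2316] 8.983612540975293e-05
[[-0.    -0.674 -0.739]
 [-0.    -0.739  0.674]
 [-1.     0.    -0.   ]]
-43.2020681430996 -42.37739456811309
[ 0.49370808 -0.03144846] [0.03155532 0.00873062 0.0700698 ]
```

View pics/w2.png

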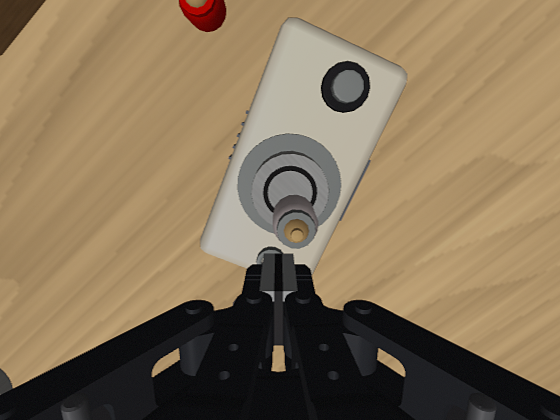

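```bash
cat >> h.py <<'E'
import pickle
def look(f):
    s=read_state(); d=snap('wrist',f); pickle.dump(s,open('pics/'+f+'.pkl','wb')); return s,d
def load(f): return pickle.load(open('pics/'+f+'.pkl','rb')),dict(np.load('pics/'+f+'.npz'))
def ring(d,s,C=(.5453,-.0799)):
    im=d['img'].max(2); v,u=np.nonzero(im<45); P=ray(d,np.c_[u,v],.07,s)
    c=np.array(C)
    for w in (.006,.004,.003):
        r=np.hypot(P[:,0]-c[0],P[:,1]-c[1]); k=abs(r-.02275)<w; x,e=circ(P[k]); c=x[:2]
    return x,e,k.sum()
def crop(d,u0,v0,w,h,f,name): cv2.imwrite('pics/'+name+'.png',cv2.resize(d['img'][v0:v0+h,u0:u0+w,::-1],None,fx=f,fy=f,interpolation=cv2.INTER_CUBIC))
E
python3 - <<'E'
from h import *
s,d=load('w2'); print(ring(d,s)); crop(d,240,130,110,140,4,'w2c')
# teat mask: orange
I=d['img'].astype(int); m=(I[:,:,0]-I[:,:,2]>45); m[:180]=0;m[250:]=0;m[:,:270]=0;m[:,320:]=0
n,l,st,ce=cv2.connectedComponentsWithStats(m.astype(np.uint8)); i=1+np.argmax(st[1:,4]); print(st[i],ce[i]); print(ray(d,ce[i],.13,s),ray(d,(296,234),.137,s))
E
```

```text
(array([ 0.54516647, -0.07993891,  0.02274611]), np.float64(0.001098537629937155), np.int64(443))
[284 219  24  24 419] [295.69928401 230.72553699]
[[ 0.53111529 -0.07103329  0.13      ]] [[ 0.53109686 -0.07085416  0.137     ]]
```

View pics/w2c.png

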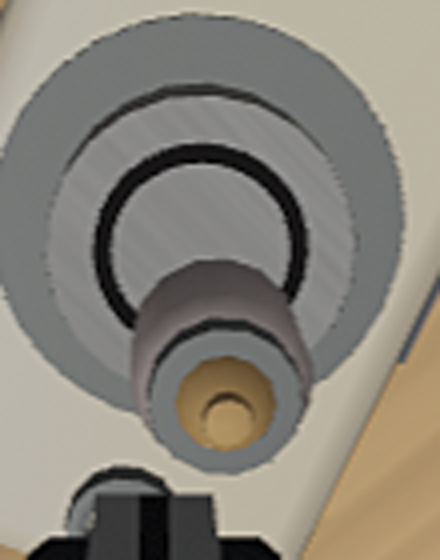

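```bash
python3 - <<'E'
from h import *
for f,uv,tip in(('w2',(294.5,195.0),(297,235)),('w1',(170+292/2.9,140+177/2.9),(270,238.5))):
    s,d=load(f); o=(toolT(s)@d['tool_from_camera'])[:3,3]; p=ray(d,uv,.079,s)[0]; w=p[:2]-o[:2]; w/=np.linalg.norm(w); print(f,o,p,p[:2]+.019*w,'tip',ray(d,tip,.137,s)[0,:2])
E
```

```text
w2 [ 0.60292991 -0.1185828   0.37396535] [ 0.54215947 -0.0827491   0.079     ] [ 0.5257929  -0.07309844] tip [ 0.53000401 -0.07088081]
w1 [ 0.61874751 -0.04530267  0.37258075] [ 0.54636559 -0.06381186  0.079     ] [ 0.52795791 -0.06851899] tip [ 0.53345027 -0.06926823]
```

Reading the tip and the body edge gives bottle estimates that differ by 3 to 5 mm. Intersecting the two plan directions gives about (0.529,-0.0705). I'll move behind the bottle at a safe height and look from nearly straight above.

Emit:
drive_tool --motion '[0,0.01,0.036,-0.019,0,0,1,0.02,0.01,0.036,0,0,0,1,0.06,0.01,0.036,0,0,0,1,0.08,0.01,0.036,0,0,0,1,0,0,0,0,0,0,1,0,0,0,0,0,0,1]'

```text
time: 5.83
ee_pos: [0.4799, -0.0437, 0.1508]
tool_rot: [0.217, -0.67, 0.218, 0.675]
ft_force: [0.3, -0.6, 1.0]
finger_gap: 0.0004
```

```bash
python3 - <<'E'
from h import *
s,d=look('w3'); print(s['time'],np.round(s['qpos'],3),np.round(s['ee_pos'],4)); print(np.round(toolT(s)[:3,:3],3), ring(d,s), proj(d,(toolT(s)@d['tool_from_camera'])[:3,3]-[0,0,.2],s))
E
```

```text
5.8333 [-0.091  0.064 -0.285  1.23  -0.    -2.608] [ 0.4799 -0.0437  0.1508]
[[-0.007 -0.585 -0.811]
 [ 0.001 -0.811  0.585]
 [-1.     0.004  0.006]] (array([ 0.54515959, -0.08003689,  0.0228157 ]), np.float64(0.0010969893419730682), np.int64(969)) [[277.07859328 112.51267772]]
```

View pics/w3.png

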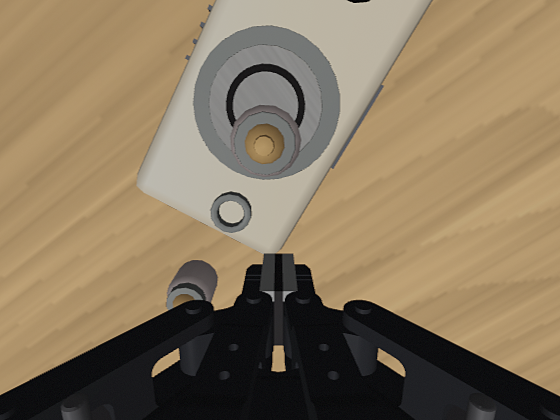

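The view is close to straight down: teat tip at about (264,146), ring centre at (265,103), nadir at (277,112). Now I'll measure the bottle from the teat and the collar.

```bash
cat >> h.py <<'E'
def teat(d,s,u0,u1,v0,v1):
    I=d['img'].astype(int); m=np.zeros(I.shape[:2],np.uint8); m[v0:v1,u0:u1]=(I[v0:v1,u0:u1,0]-I[v0:v1,u0:u1,2])>40
    n,l,st,ce=cv2.connectedComponentsWithStats(m); i=1+np.argmax(st[1:,4]); return st[i],ce[i]
E
python3 - <<'E'
from h import *
s,d=load('w3'); crop(d,180,20,170,170,3.5,'w3c')
st,ce=teat(d,s,235,295,120,170);print(st,ce)
for z in(.115,.12,.125,.13):print(z,ray(d,ce,z,s))
print('tip',ray(d,(263.5,146),.137,s))
E
```

```text
[ 245  124   39   40 1206] [264.02570481 143.5854063 ]
0.115 [[ 0.5290013  -0.06941819  0.115     ]]
0.12 [[ 0.52924236 -0.06982667  0.12      ]]
0.125 [[ 0.52948342 -0.07023515  0.125     ]]
0.13 [[ 0.52972449 -0.07064363  0.13      ]]
tip [[ 0.52933236 -0.0703796   0.137     ]]
```

View pics/w3c.png

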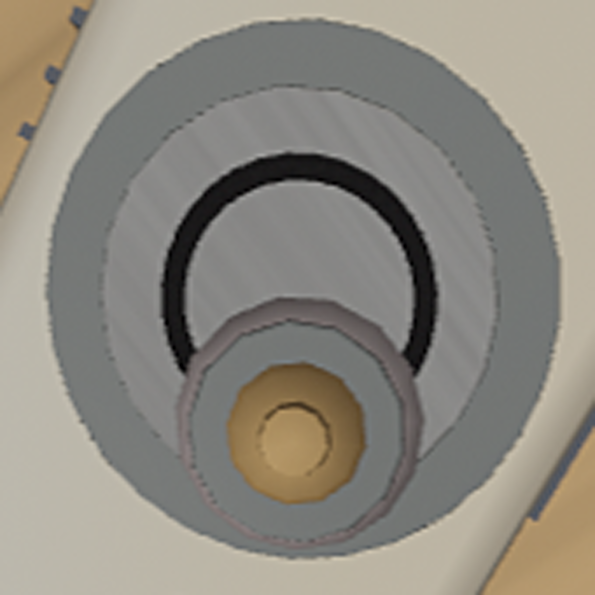

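The bottle is at (0.5293,-0.0703), 18.6 mm off, so the push heading is -31.4°. I'll trim the yaw and tilt the tool 12° so the tip leads, then compute the approach.

Emit:
drive_tool --motion '[0,0,0,-0.012,0,0,1,0,0,0,0,0.0167,0,1,0,0,0,0,0.0167,0,1,0,0,0,0,0,0,1,0,0,0,0,0,0,1]'

```text
time: 6.3
ee_pos: [0.4853, -0.0435, 0.1567]
tool_rot: [-0.17, 0.75, -0.209, -0.604]
ft_force: [1.1, 0.2, 1.0]
finger_gap: -0.0001
```

```bash
cat >> h.py <<'E'
def goal(s,p):
    T=toolT(s); d=(np.array(p)-s['ee_pos'])@T[:3,:3]; print('tool shift mm',np.round(d*1e3,1),'norm',np.round(d/.5,4)); return d
def info(s):
    T=toolT(s)[:3,:3]; print(round(s['time'],2),'ee',np.round(s['ee_pos'],4),'x',np.round(T[:,0],3),'y',np.round(T[:,1],3),'z',np.round(T[:,2],3),'head',np.degrees(np.arctan2(-T[1,2],-T[0,2])).round(1),'F',np.round(s['ft_force'],1),'q',np.round(s['qpos'],2))
E
python3 - <<'E'
from h import *
s=read_state(); info(s)
C=np.array([.5452,-.0800]);B=np.array([.5293,-.0703]);u=(C-B)/np.linalg.norm(C-B)
print(np.degrees(np.arctan2(u[1],u[0]))); p=B-u*.0418; print(p); goal(s,[*p,.0787])
E
```

```text
6.3 ee [ 0.4853 -0.0435  0.1567] x [ 0.182 -0.108 -0.977] y [-0.519 -0.855 -0.003] z [-0.835  0.508 -0.211] head -31.3 F [1.1 0.2 1. ] q [-0.03 -0.09 -0.44  1.03 -0.1  -2.63]
-31.385817255170604
[ 0.49361619 -0.04853063]
tool shift mm [78.3  0.2  7. ] norm [0.1566 0.0005 0.014 ]
```

Emit:
drive_tool --motion '[0.04,0,0.014,0,0,0,1,0.04,0,0,0,0,0,1,0.04,0,0,0,0,0,1,0.025,0,0,0,0,0,1,0,0,0,0,0,0,1,0,0,0,0,0,0,1]'

```text
time: 6.8
ee_pos: [0.4929, -0.0485, 0.0824]
tool_rot: [-0.17, 0.748, -0.21, -0.606]
ft_force: [0.6, 0.3, 0.5]
finger_gap: 0.0001
```

```bash
python3 - <<'E'
from h import *
s,d=look('w4'); info(s); goal(s,[.4936,-.0485,.0787])
E
```

```text
6.8 ee [ 0.4929 -0.0485  0.0824] x [ 0.178 -0.108 -0.978] y [-0.52  -0.854 -0.   ] z [-0.835  0.509 -0.208] head -31.4 F [0.6 0.3 0.5] q [-0.04 -0.03 -0.56  0.86 -0.1  -2.64]
tool shift mm [ 3.7 -0.3  0.2] norm [ 0.0074 -0.0007  0.0003]
```

View pics/w4.png

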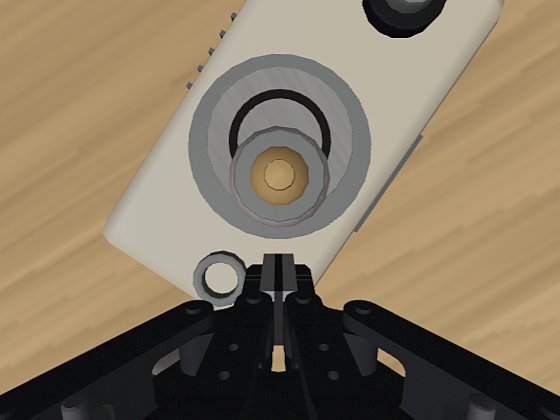

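The fingertips are lined up behind the bottle (teat at (279,174), tips at (279,262)). I'll lower 3.7 mm, then close the gap and give a slow first tap.

Emit:
drive_tool --motion '[0.0074,0,0,0,0,0,1,0.0015,0,-0.0069,0,0,0,1,0.0015,0,-0.0069,0,0,0,1,0.001,0,-0.0047,0,0,0,1,0.0006,0,-0.003,0,0,0,1,0.0006,0,-0.003,0,0,0,1,0.0006,0,-0.003,0,0,0,1,0.0006,0,-0.003,0,0,0,1,0.0006,0,-0.003,0,0,0,1,0.0006,0,-0.003,0,0,0,1,0,0,0,0,0,0,1]'

```text
time: 7.77
ee_pos: [0.5078, -0.0581, 0.0776]
tool_rot: [-0.17, 0.749, -0.21, -0.606]
ft_force: [0.6, -0.1, 0.2]
finger_gap: 0.0003
```

```bash
python3 - <<'E'
from h import *
s,d=look('w5'); info(s); print(ring(d,s))
st,ce=teat(d,s,230,340,100,230);print(st,ce,ray(d,ce,.128,s))
s4,d4=load('w4'); st,ce=teat(d4,s4,230,340,100,230);print(st,ce,ray(d4,ce,.128,s4),ring(d4,s4))
E
```

```text
7.77 ee [ 0.5078 -0.0581  0.0776] x [ 0.178 -0.108 -0.978] y [-0.519 -0.855  0.   ] z [-0.836  0.508 -0.208] head -31.3 F [ 0.6 -0.1  0.2] q [-0.06  0.   -0.54  0.85 -0.1  -2.66]
(array([ 0.54502587, -0.08002507,  0.02293627]), np.float64(0.001142358880361946), np.int64(1483))
[ 247  188   60   42 2068] [276.68230174 211.25531915] [[ 0.53499042 -0.07339486  0.128     ]]
[ 250  147   58   58 2684] [278.804769   175.54694486] [[ 0.52921421 -0.07014493  0.128     ]] (array([ 0.5450021 , -0.08004374,  0.02293772]), np.float64(0.0011331889040740379), np.int64(1426))
```

View pics/w5.png

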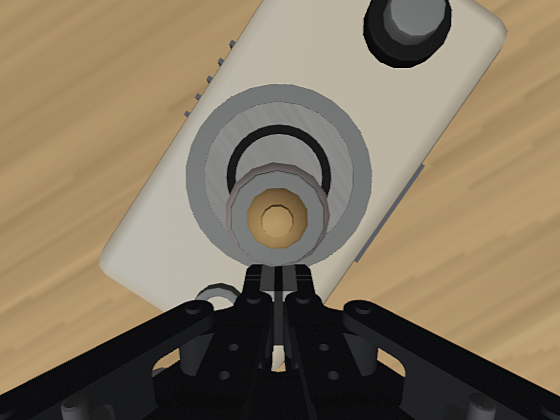

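```bash
python3 - <<'E'
from h import *
s,d=load('w5'); crop(d,170,70,230,210,3,'w5c')
st,ce=teat(d,s,230,340,150,262);B=ray(d,ce,.128,s)[0];print(st,ce,B,'tip',ray(d,(276.5,220),.137,s)); C=[.5451,-.0800]; T=toolT(s)
print('remaining',np.subtract(C,B[:2]), 'along -z,y', np.r_[np.subtract(C,B[:2]),0]@T[:3,:3])
E
```

```text
[ 247  188   60   61 2821] [276.72775611 218.18574973] [ 0.53315887 -0.07229793  0.128     ] tip [[ 0.53341436 -0.07243227  0.137     ]]
remaining [ 0.01194113 -0.00770207] along -z,y [ 0.00296005  0.00038173 -0.01389262]
```

View pics/w5c.png

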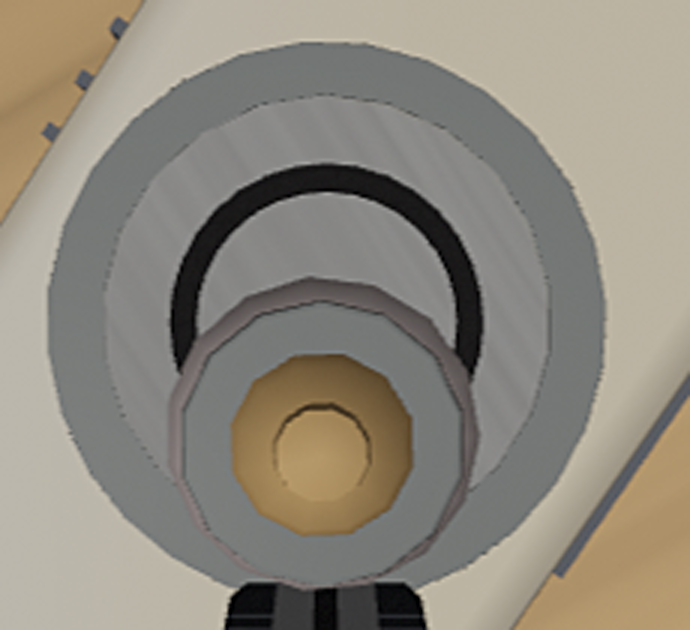

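The bottle slid 4.5 mm and is still upright, in line with the push to within 0.4 mm, with 14.2 mm left. I'll continue slowly.

Emit:
drive_tool --motion '[0.0005,0,-0.0025,0,0,0,1,0.0005,0,-0.0025,0,0,0,1,0.0005,0,-0.0025,0,0,0,1,0.0005,0,-0.0025,0,0,0,1,0.0005,0,-0.0025,0,0,0,1,0.0005,0,-0.0025,0,0,0,1,0.0005,0,-0.0025,0,0,0,1,0.0005,0,-0.0025,0,0,0,1,0,0,0,0,0,0,1,0,0,0,0,0,0,1]'

```text
time: 8.65
ee_pos: [0.5164, -0.0634, 0.0778]
tool_rot: [-0.17, 0.749, -0.21, -0.606]
ft_force: [0.7, 0.2, -0.5]
finger_gap: 0.0
```

```bash
python3 - <<'E'
from h import *
s,d=look('w6'); info(s); print(ring(d,s)); crop(d,170,70,230,210,3,'w6c')
st,ce=teat(d,s,230,340,150,262);B=ray(d,ce,.128,s)[0];print(st,ce,B); C=[.5451,-.0800]; T=toolT(s)
print('remaining',np.subtract(C,B[:2]), 'tool', np.r_[np.subtract(C,B[:2]),0]@T[:3,:3])
E
```

```text
8.65 ee [ 0.5164 -0.0634  0.0778] x [ 0.178 -0.108 -0.978] y [-0.519 -0.855 -0.   ] z [-0.836  0.508 -0.208] head -31.3 F [ 0.7  0.2 -0.5] q [-0.07  0.02 -0.52  0.85 -0.1  -2.67]
(array([ 0.54427469, -0.07941405,  0.02374983]), np.float64(0.0011048026188870779), np.int64(1138))
[ 246  188   60   60 2819] [275.69528201 217.87903512] [ 0.54204383 -0.07735724  0.128     ]
remaining [ 0.00305617 -0.00264276] tool [ 0.00083065  0.00067122 -0.00389664]
```

View pics/w6c.png

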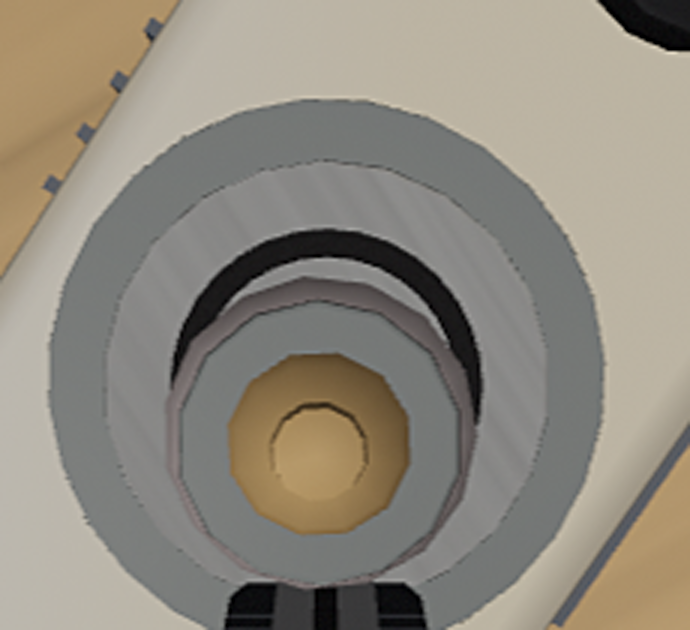

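4.0 mm left, with 0.7 mm of lateral error. I'll back off, turn the heading about 9.5° and line up through the bottle towards the centre.

Emit:
drive_tool --motion '[-0.0015,0,0.007,0,0,0,1,-0.0015,0,0.007,0,0,0,1,0,0,0,0.0129,0,0.0028,1,0,0,0,0.0129,0,0.0028,1,0,0,0,0,0,0,1,0,0,0,0,0,0,1]'

```text
time: 9.2
ee_pos: [0.5101, -0.0593, 0.0778]
tool_rot: [-0.218, 0.729, -0.27, -0.59]
ft_force: [-0.1, -0.3, -0.0]
finger_gap: -0.0002
```

```bash
python3 - <<'E'
from h import *
s,d=look('w7'); info(s); print(ring(d,s)); crop(d,170,70,230,210,3,'w7c')
st,ce=teat(d,s,220,350,130,262);B=ray(d,ce,.128,s)[0];print(st,ce,B); C=np.array([.5451,-.0800]); T=toolT(s)
print('remaining',np.subtract(C,B[:2]), 'tool', np.r_[np.subtract(C,B[:2]),0]@T[:3,:3])
u=-T[:2,2]/np.linalg.norm(T[:2,2]); goal(s,[*(B[:2]-u*.034),.0783]); goal(s,[*(C-u*.034),.0783]); 
E
```

```text
9.2 ee [ 0.5101 -0.0593  0.0778] x [ 0.158 -0.136 -0.978] y [-0.651 -0.759  0.001] z [-0.742  0.637 -0.208] head -40.6 F [-0.1 -0.3 -0. ] q [-0.04  0.02 -0.52  0.87 -0.13 -2.48]
(array([ 0.54415954, -0.0783199 ,  0.02440258]), np.float64(0.0009736567415242356), np.int64(965))
[ 228  165   61   62 2859] [257.99090591 195.99265477] [ 0.54165289 -0.07739284  0.128     ]
remaining [ 0.00344711 -0.00260716] tool [ 0.00089826 -0.00026529 -0.00421932]
tool shift mm [-0.1 -6.8 -1.8] norm [-0.0003 -0.0136 -0.0036]
tool shift mm [ 0.8 -7.1 -6. ] norm [ 0.0015 -0.0141 -0.0121]
```

View pics/w7c.png

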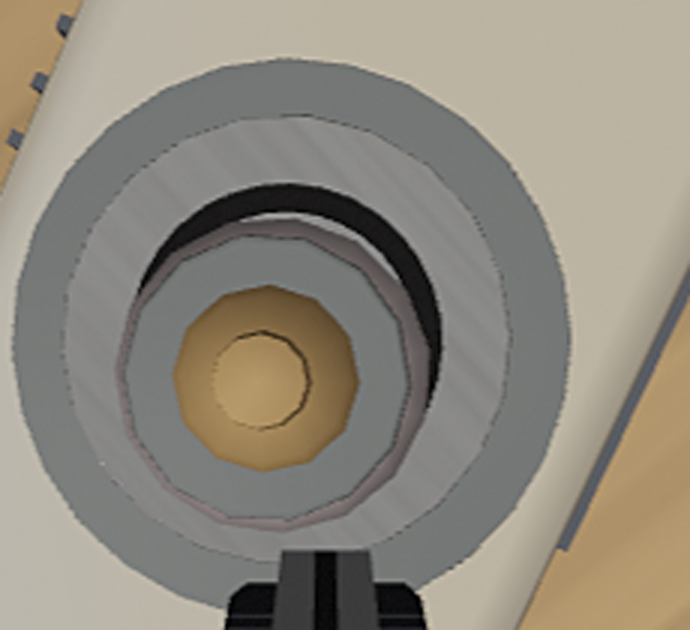

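Emit:
drive_tool --motion '[0,-0.0136,0,0,0,0,1,0,0,0,0,0,0,1,0.0008,0,-0.0039,0,0,0,1,0.0008,0,-0.0039,0,0,0,1,0.0008,0,-0.0039,0,0,0,1,0.0004,0,-0.0019,0,0,0,1,0.0004,0,-0.0019,0,0,0,1,0.0004,0,-0.0019,0,0,0,1,0.0004,0,-0.0019,0,0,0,1,0,0,0,0,0,0,1,0,0,0,0,0,0,1]'

```text
time: 10.17
ee_pos: [0.5221, -0.061, 0.0778]
tool_rot: [-0.219, 0.729, -0.271, -0.59]
ft_force: [0.2, -0.1, 0.7]
finger_gap: -0.0001
```

```bash
cat > m.py <<'E'
from h import *
import sys
f=sys.argv[1]
s,d=look(f); info(s); crop(d,170,70,230,210,3,f+'c')
st,ce=teat(d,s,220,350,130,262);B=ray(d,ce,.128,s)[0];print(st,ce,B,np.linalg.norm(B[:2]-s['ee_pos'][:2])); C=np.array([.5451,-.0800]); T=toolT(s)
print('remaining',np.subtract(C,B[:2]), 'tool', np.r_[np.subtract(C,B[:2]),0]@T[:3,:3])
E
python3 m.py w8
```

```text
10.17 ee [ 0.5221 -0.061   0.0778] x [ 0.157 -0.137 -0.978] y [-0.653 -0.757  0.001] z [-0.741  0.639 -0.208] head -40.8 F [ 0.2 -0.1  0.7] q [-0.04  0.04 -0.49  0.87 -0.13 -2.48]
[ 248  187   62   61 2810] [278.52597865 217.35017794] [ 0.54451986 -0.07967161  0.128     ] 0.029178084157223925
remaining [ 0.00058014 -0.00032839] tool [ 0.00013619 -0.00013037 -0.00063942]
```

View pics/w8c.png

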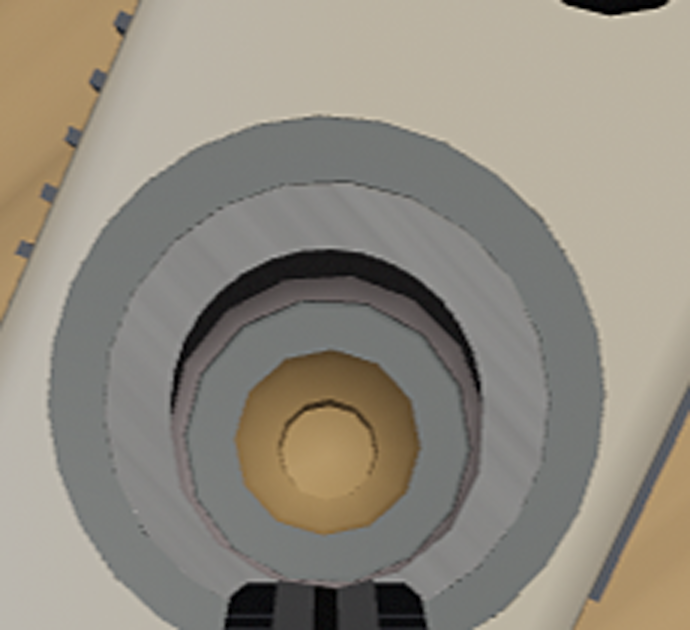

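0.7 mm left. One small nudge of 0.6 mm, then I'll back off and rise to a view straight down the bottle's axis.

Emit:
drive_tool --motion '[0.00015,0,-0.0006,0,0,0,1,0.00015,0,-0.0006,0,0,0,1,0,0,0,0,0,0,1,0,0,0,0,0,0,1,-0.0015,0,0.007,0,0,0,1,-0.004,0,0.02,0,0,0,1,-0.01,0,0.03,0,0,0,1,-0.07,0,0,0,0,0,1,-0.07,0,0,0,0,0,1,-0.06,0,0,0,0,0,1,0,0,0,0,0,0,1,0,0,0,0,0,0,1]'

```text
time: 11.22
ee_pos: [0.4846, -0.0274, 0.1794]
tool_rot: [-0.219, 0.73, -0.27, -0.588]
ft_force: [0.2, -0.5, -0.1]
finger_gap: -0.0
```

```bash
python3 - <<'E'
from h import *
s,d=look('w9'); info(s); M=toolT(s)@d['tool_from_camera']; print('cam',M[:3,3]); print(ring(d,s)); print(proj(d,[.5451,-.08,.07],s))
E
```

```text
11.22 ee [ 0.4846 -0.0274  0.1794] x [ 0.162 -0.136 -0.977] y [-0.652 -0.758 -0.002] z [-0.741  0.638 -0.211] head -40.7 F [ 0.2 -0.5 -0.1] q [ 0.03 -0.08 -0.38  1.11 -0.14 -2.41]
cam [ 0.51328541 -0.05189423  0.33331868]
(array([ 0.54561774, -0.08037404,  0.02312756]), np.float64(0.0010544740589524004), np.int64(497))
[[279.90282551 133.91980352]]
```

View pics/w9.png

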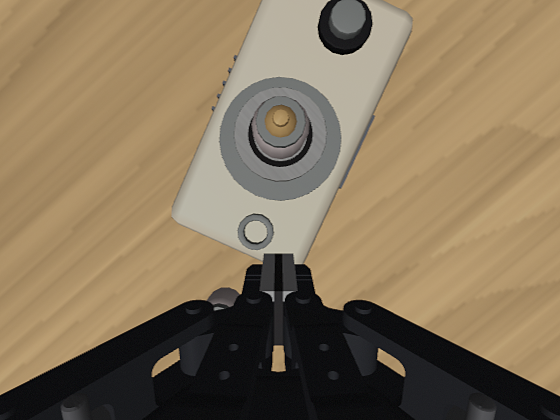

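Emit:
drive_tool --motion '[0.009,0,-0.0415,0,0,0,1,0.009,0,-0.0415,0,0,0,1,0,0,0,0,0,0,1,0,0,0,0,0,0,1]'

```text
time: 11.6
ee_pos: [0.5157, -0.0563, 0.175]
tool_rot: [-0.219, 0.727, -0.272, -0.591]
ft_force: [-0.6, 0.7, 0.1]
finger_gap: -0.0003
```

```bash
python3 - <<'E'
from h import *
s,d=look('w10'); info(s); M=toolT(s)@d['tool_from_camera']; print('cam',M[:3,3]); R_=ring(d,s); print(R_)
c=proj(d,[.5451,-.08,.07],s)[0]; print(c); u0,v0=(c-40).astype(int); crop(d,u0,max(v0,0),80,80,7,'w10c')
st,ce=teat(d,s,int(c[0])-40,int(c[0])+40,max(int(c[1])-50,0),int(c[1])+40)
for z in(.115,.125,.135): B=ray(d,ce,z,s)[0]; print(st,ce,B,B[:2]-R_[0][:2])
E
```

```text
11.6 ee [ 0.5157 -0.0563  0.175 ] x [ 0.154 -0.136 -0.979] y [-0.654 -0.756  0.003] z [-0.741  0.64  -0.206] head -40.8 F [-0.6  0.7  0.1] q [-0.03 -0.01 -0.33  1.09 -0.13 -2.47]
cam [ 0.54545332 -0.08087865  0.32867476]
(array([ 0.54480124, -0.07963727,  0.02350638]), np.float64(0.0007755300242918859), np.int64(552))
[276.91515663 188.28955044]
[261 174  32  33 786] [276.74681934 189.8524173 ] [ 0.54448631 -0.0794284   0.115     ] [-0.00031494  0.00020886]
[261 174  32  33 786] [276.74681934 189.8524173 ] [ 0.54453156 -0.07949627  0.125     ] [-0.00026968  0.00014099]
[261 174  32  33 786] [276.74681934 189.8524173 ] [ 0.54457682 -0.07956415  0.135     ] [-2.24424743e-04  7.31210709e-05]
```

View pics/w10c.png

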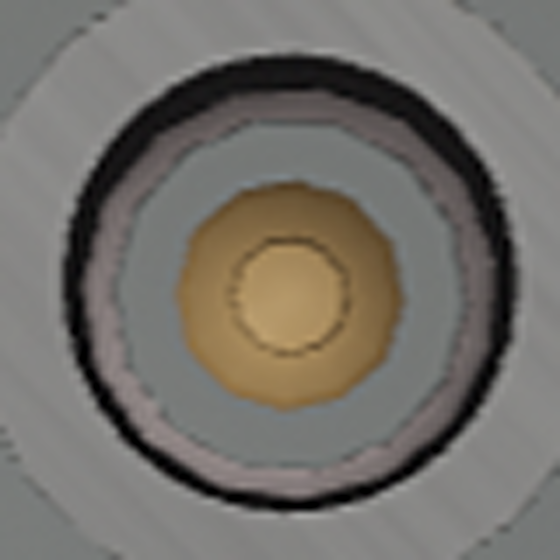

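The bottle stands upright with the ring showing all round it, about 0.75 mm short of the centre. The body edge is at 19.75 mm, inside the ring's 20.5 mm inner radius, so I'll leave it. Next I'll triangulate the button top from earlier views.

```bash
python3 - <<'E'
from h import *
A=np.zeros((3,3));b=np.zeros(3)
for f,(u0,u1,v0,v1) in {'w1':(365,425,170,235),'w2':(315,380,55,118),'w9':(310,380,0,60),'w5':(350,460,0,80)}.items():
    s,d=load(f); I=d['img'].astype(int); im=I.max(2); m=np.zeros(im.shape,np.uint8)
    m[v0:v1,u0:u1]=((im>60)&(abs(I[:,:,0]-I[:,:,2])<8))[v0:v1,u0:u1]
    n,l,st,ce=cv2.connectedComponentsWithStats(m); i=1+np.argmax(st[1:,4]); 
    print(f,st[i],ce[i],[np.round(ray(d,ce[i],z,s)[0,:2],4) for z in(.05,.056,.062)])
    if f in('w1','w2'):
        o=(toolT(s)@d['tool_from_camera'])[:3,3]; r=ray(d,ce[i],0,s)[0]-o; r/=np.linalg.norm(r); P=np.eye(3)-np.outer(r,r); A+=P;b+=P@o
print(np.linalg.solve(A,b))
s=read_state();info(s)
# expected from box yaw: 
s,d=load('w2'); crop(d,300,40,100,90,6,'w2b')
E
```

```text
w1 [382 190  31  28 673] [396.59881129 203.6077266 ] [array([ 0.579 , -0.1833]), array([ 0.5798, -0.1807]), array([ 0.5805, -0.1782])]
w2 [332  70  32  33 829] [347.51869723  86.02050663] [array([ 0.5794, -0.1815]), array([ 0.5798, -0.1803]), array([ 0.5802, -0.1792])]
w9 [ 330    0   36   38 1064] [346.68609023  17.47274436] [array([ 0.5828, -0.1838]), array([ 0.5813, -0.181 ]), array([ 0.5798, -0.1782])]
w5 [ 384    0   62   42 2064] [412.98594961  17.62693798] [array([ 0.5799, -0.1828]), array([ 0.5786, -0.1793]), array([ 0.5773, -0.1758])]
[ 0.57994761 -0.18001441  0.05762893]
11.65 ee [ 0.5153 -0.056   0.1752] x [ 0.154 -0.136 -0.979] y [-0.654 -0.757  0.003] z [-0.741  0.639 -0.206] head -40.8 F [ 0.3  0.2 -1. ] q [-0.03 -0.01 -0.33  1.1  -0.13 -2.47]
```

View pics/w2b.png

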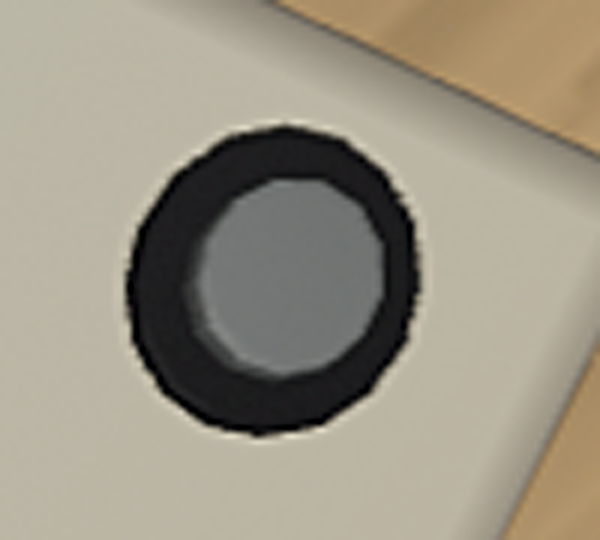

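The button top is at (0.5798,-0.1805), z≈0.056. That is 106 mm from the plate axis against 105.5 mm expected. I'll untilt, go over the button, and check.

Emit:
drive_tool --motion '[-0.02,0,0,0,-0.0167,0,1,0,0,0,0,-0.0167,0,1,0,0.0208,-0.052,0,0,0,1,0,0.0208,-0.052,0,0,0,1,0,0.0208,-0.052,0,0,0,1,0,0.0208,-0.052,0,0,0,1,0,0.0208,-0.052,0,0,0,1,0,0,0,0,0,0,1,0,0,0,0,0,0,1]'

```text
time: 12.4
ee_pos: [0.5789, -0.1793, 0.1856]
tool_rot: [0.247, -0.662, 0.247, 0.664]
ft_force: [0.1, 0.7, -0.6]
finger_gap: 0.0002
```

```bash
python3 - <<'E'
from h import *
s,d=look('w11');info(s); goal(s,[.5798,-.1805,.075])
E
```

```text
12.4 ee [ 0.5789 -0.1793  0.1856] x [-0.003  0.    -1.   ] y [-0.654 -0.756  0.002] z [-0.756  0.654  0.002] head -40.9 F [ 0.1  0.7 -0.6] q [-0.3   0.29  0.06  1.35 -0.   -2.73]
tool shift mm [110.6   0.2  -1.7] norm [ 0.2212  0.0003 -0.0035]
```

View pics/w11.png

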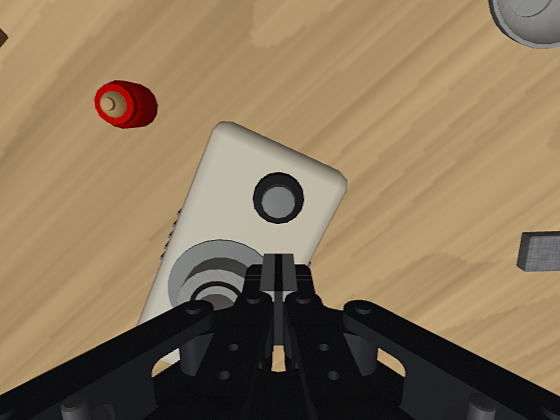

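```bash
python3 - <<'E'
from h import *
s,d=load('w11'); I=d['img'].astype(int); im=I.max(2); m=np.zeros(im.shape,np.uint8); m[170:225,250:307]=((im>60)&(abs(I[:,:,0]-I[:,:,2])<8))[170:225,250:307]
n,l,st,ce=cv2.connectedComponentsWithStats(m); i=1+np.argmax(st[1:,4]); print(st[i],ce[i],ray(d,ce[i],.056,s),ray(d,ce[i],.05,s))
E
```

```text
[261 187  34  31 828] [277.91908213 201.83937198] [[ 0.57901259 -0.17846041  0.056     ]] [[ 0.57784062 -0.17744709  0.05      ]]
```

Emit:
drive_tool --motion '[0.04,0,-0.0035,0,0,0,1,0.06,0,0,0,0,0,1,0.06,0,0,0,0,0,1,0.04,0,0,0,0,0,1,0.02,0,0,0,0,0,1,0,0,0,0,0,0,1,0,0,0,0,0,0,1]'

```text
time: 13.03
ee_pos: [0.5806, -0.1793, 0.0775]
tool_rot: [0.246, -0.663, 0.246, 0.663]
ft_force: [0.7, -0.5, -0.4]
finger_gap: -0.0
```

Emit:
drive_tool --motion '[0.006,0,0,0,0,0,1,0.006,0,0,0,0,0,1,0.006,0,0,0,0,0,1,0.006,0,0,0,0,0,1,0.006,0,0,0,0,0,1,0.003,0,0,0,0,0,1,0.003,0,0,0,0,0,1,0.003,0,0,0,0,0,1,0,0,0,0,0,0,1,0,0,0,0,0,0,1]'

```text
time: 13.87
ee_pos: [0.5812, -0.1804, 0.058]
tool_rot: [-0.246, 0.663, -0.247, -0.662]
ft_force: [-0.8, 0.5, 5.3]
finger_gap: -0.0
```

Emit:
drive_tool --motion '[0.002,0,0,0,0,0,1,0.002,0,0,0,0,0,1,0,0,0,0,0,0,1,0,0,0,0,0,0,1]'

```text
time: 14.2
ee_pos: [0.5813, -0.1804, 0.0579]
tool_rot: [-0.246, 0.664, -0.247, -0.662]
ft_force: [-4.4, 2.1, 16.1]
finger_gap: 0.0005
```

```bash
python3 - <<'E'
from h import *
s,d=look('w12');info(s)
E
```

```text
14.2 ee [ 0.5813 -0.1804  0.0579] x [ 0.002 -0.001 -1.   ] y [-0.653 -0.757 -0.   ] z [-0.757  0.653 -0.002] head -40.8 F [-4.4  2.1 16.1] q [-0.3   0.33 -0.16  1.07 -0.   -2.73]
```

View pics/w12.png

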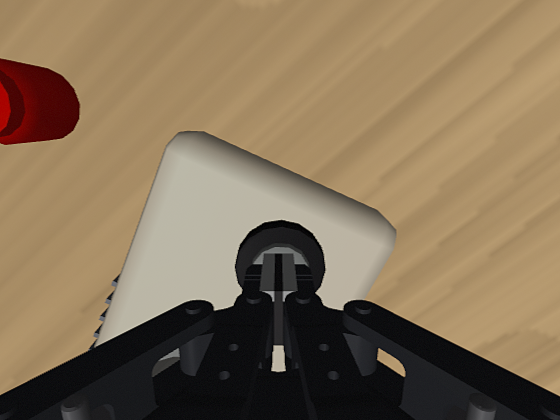

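The tip stopped at z=0.0579 with 16 N, which looks like the end of the travel. I'll let go in 1 mm steps and watch whether the button's spring follows over 6 mm.

Emit:
drive_tool --motion '[-0.004,0,0,0,0,0,1,0,0,0,0,0,0,1]'

```text
time: 14.42
ee_pos: [0.5811, -0.1804, 0.0585]
tool_rot: [-0.246, 0.663, -0.247, -0.662]
ft_force: [-0.6, 0.0, 3.8]
finger_gap: -0.0
```

Emit:
drive_tool --motion '[-0.002,0,0,0,0,0,1,0,0,0,0,0,0,1]'

```text
time: 14.58
ee_pos: [0.5811, -0.1804, 0.0587]
tool_rot: [-0.246, 0.663, -0.247, -0.663]
ft_force: [0.5, -0.7, 3.6]
finger_gap: -0.0003
```

Emit:
drive_tool --motion '[-0.002,0,0,0,0,0,1,0,0,0,0,0,0,1]'

```text
time: 14.75
ee_pos: [0.5811, -0.1804, 0.0596]
tool_rot: [-0.246, 0.663, -0.247, -0.663]
ft_force: [1.6, -0.1, 2.0]
finger_gap: -0.0001
```

Emit:
drive_tool --motion '[-0.004,0,0,0,0,0,1,0,0,0,0,0,0,1]'

```text
time: 14.92
ee_pos: [0.5809, -0.1803, 0.0616]
tool_rot: [0.246, -0.663, 0.247, 0.663]
ft_force: [1.8, 0.6, 1.8]
finger_gap: 0.0001
```

Emit:
drive_tool --motion '[-0.004,0,0,0,0,0,1,0,0,0,0,0,0,1]'

```text
time: 15.08
ee_pos: [0.5806, -0.1802, 0.0634]
tool_rot: [0.246, -0.663, 0.247, 0.663]
ft_force: [0.5, 0.3, 0.6]
finger_gap: -0.0002
```

Emit:
drive_tool --motion '[-0.004,0,0,0,0,0,1,0,0,0,0,0,0,1]'

```text
time: 15.25
ee_pos: [0.5804, -0.1801, 0.0652]
tool_rot: [0.246, -0.662, 0.247, 0.663]
ft_force: [-0.2, -0.2, -0.3]
finger_gap: -0.0001
```

The spring force fell from about 4 N at 0.0585 to 0 at about 0.064. So the button was fully pressed over its 6 mm and came back up. I'll rise and check everything.

Emit:
drive_tool --motion '[-0.04,0,0,0,0,0,1,-0.08,0,0,0,0,0,1,-0.08,0,0,0,0,0,1,-0.07,0,0,0,0,0,1,0,-0.025,0.075,0,0,0,1,0,-0.025,0.075,0,0,0,1,0,-0.025,0.075,0,0,0,1,0,-0.025,0.075,0,0,0,1,0,0,0,0,0,0,1,0,0,0,0,0,0,1]'

```text
time: 16.08
ee_pos: [0.4988, -0.0429, 0.2006]
tool_rot: [0.245, -0.663, 0.246, 0.663]
ft_force: [0.3, -0.4, 0.2]
finger_gap: -0.0001
```

```bash
python3 - <<'E'
from h import *
s,d=look('w13');info(s); R_=ring(d,s); print(R_)
c=proj(d,[.5451,-.08,.07],s)[0]; st,ce=teat(d,s,int(c[0])-30,int(c[0])+30,max(int(c[1])-40,0),int(c[1])+40); print(c,st,ce,ray(d,ce,.128,s))
snap('top','top1'); snap('side','side1')
a=cv2.imread('pics/top0.png');b=cv2.imread('pics/top1.png'); cv2.imwrite('pics/tops.png',np.hstack([cv2.resize(x[130:260,100:460],None,fx=1.1,fy=2.2*.5) for x in(a,b)]))
crop(d,max(int(c[0])-60,0),max(int(c[1])-60,0),120,120,4.8,'w13c')
E
```

```text
16.08 ee [ 0.4988 -0.0429  0.2006] x [-0.    -0.001 -1.   ] y [-0.651 -0.759  0.001] z [-0.759  0.651 -0.   ] head -40.6 F [ 0.3 -0.4  0.2] q [-0.09  0.08 -0.16  1.33 -0.   -2.52]
(array([ 0.54453747, -0.07935513,  0.02346319]), np.float64(0.0009814582384698439), np.int64(536))
[276.43023252 128.15805346] [261 117  31  32 728] [275.98763736 132.5728022 ] [[ 0.544695  -0.0796665  0.128    ]]
```

View pics/w13.png

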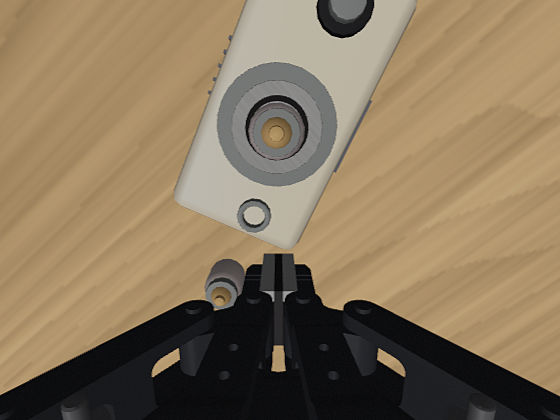

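View pics/w13c.png

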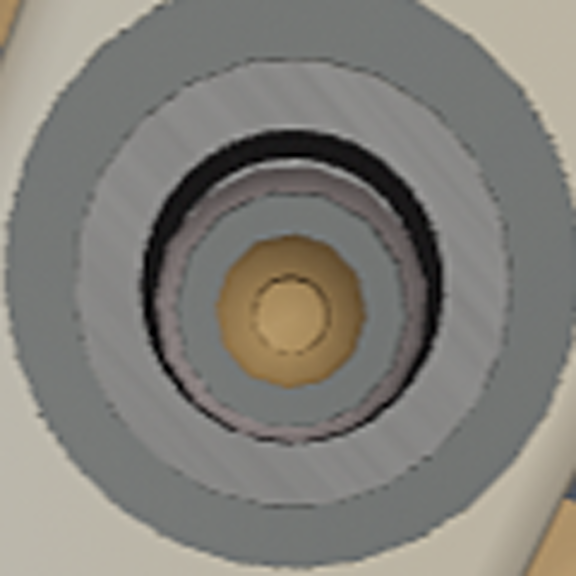

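View pics/tops.png

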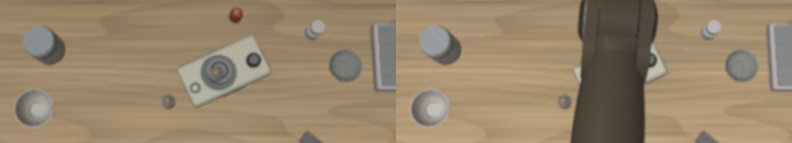

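View pics/side1.png

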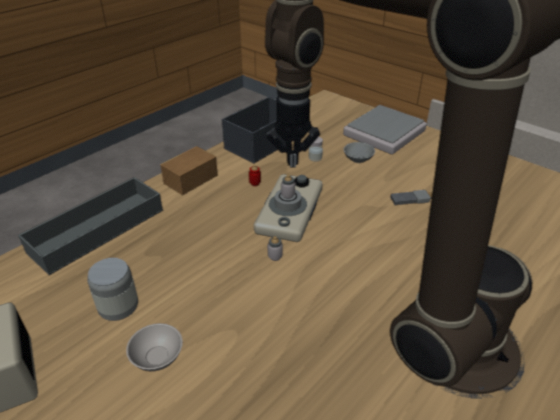

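The bottle is within about 0.5 mm of the centre and upright. Everything else in view is in place, and the gripper is clear, so I'm handing in.

```bash
python3 -c "
from cell import *
print(finish_job(), read_state()['time'])"
```

```text
the job is handed in; nothing more can be done
the job is handed in; nothing more can be done
```

I slid the bottle about 18 mm to the middle of the plate, then pressed the button fully and let it come back up. I handed the job in about 16 s into the 45 s limit.

- **Bottle:** I pushed it about 10 mm above the plate with the shut fingertips, in two slow pushes, then a third after a small turn and a final 0.6 mm nudge. It was never gripped or lifted. The last wrist image shows it upright and free, about 0.5 mm from the plate centre; an earlier straight-down view gave about 0.75 mm. Both are inside the dark ring. No force above the sensor's noise of about 1 N showed between pushes.
- **Button:** The tip stopped at z = 0.058 m with 16 N, against the button's 4 N. As I let go, the force fell from about 4 N to zero by about z = 0.064 m, which matches 6 mm of travel and return.
- **Disagreements:** My camera estimate of the unpressed button top (z ≈ 0.056 to 0.058 m) was 6 to 8 mm lower than where contact showed it. Early estimates of the bottle's position also differed by up to 5 mm between views until I looked from almost straight above.
- **Other objects:** None of those in view had moved. In the last top view the arm hid part of the warmer, but the wrist view shows the collar and spare bottle in place.

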